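Load the test stand and take it off its rests with a levelling wedge

TASK

Hang the test weight by its handle on the hook of the small hinged stand. Then, with the weight hanging there, slide the levelling wedge along the bench, thin end first, under the middle of the plate's front edge until that edge just lifts off its rest pads, by about 4 mm and without touching the plate yourself, and finish there still gripping the wedge. Leave the other things on the bench where they stand.

Things in the scene. Friction and masses are not known exactly. Their poses are not given: they have to be found in the camera images.
- weight_grip (a point): Centre of the upright grip tab on top of the steel test weight (200 to 420 g, 114 mm high, round body 56 mm across). x: tab's thickness, y: its width, z up. Tab 30 mm wide, 10 mm thick, from 14 mm below to 14 mm above this point, which is 100 mm above the weight's underside. Starts upright on one of two 3.5 mm mats on the bench, left or right of the stand
- weight_eye (a point): Middle of the top edge of the handle's window, 22 mm below weight_grip, same axes; this edge shall lie on the hook rod, either way round. Window 40 mm wide (y), 38 mm high, open right through along x; above it a crossbar 56 mm wide, 10 mm thick, 8 mm high, then the tab; below it the body, 40 mm high
- hook_seat (a point): Top of the hook rod where the window's edge shall lie (within about 15 mm along it), 139 mm above the bench. x along the rod from its free end to its post, away from the robot; y left, z up: the stand's axes. Rod 8 mm thick, level. Its upturned free end is 25 mm to -x and rises 8 mm above this point; the post (10 mm thick, not above the rod) is 43 mm to +x. Plate top 117 mm below
- stand_base: Fixed U-shaped grey base, 170 mm long (x), 110 mm wide (y). Origin on the bench straight below the middle of the plate's front edge; x points from there to the hinge, away from the robot. Its two side runners (8 mm high, each with a 4 mm rubber rest pad in front) leave 80 mm of bare bench between them, open in front
- plate_edge (a point): Middle of the lower side of the front edge of the hinged aluminium plate (110 mm wide, 10 mm thick, 156 mm from front edge to hinge pin). 12 mm above the bench while the plate lies on its rest pads; rises as the plate tilts. The front edge is a half round of 5 mm radius. Axes as the stand
- tilt_plate (a joint): Angle of the hinged plate in rad: 0 lying on its rest pads, growing as the front edge lifts; the hinge pin lies 156 mm behind the front edge, so 0.01 rad is 1.56 mm of lift there. The plate (600 g) falls back by its own weight. The plate carries the post and hook
- wedge_grip (a point): Centre of the upright grip block at the thick end of the plain light wooden wedge (70 to 140 g). x points to the thin end, y across, z up. The block is 30 mm long (x), 24 mm wide (y) and 46 mm high; its lowest 6 mm are 36 mm wide. This point is 23 mm above the wedge's flat underside, and 95 mm behind the thin end. Starts lying flat on the other of the two mats, left or right of the stand; the bench in front of the stand is 3.5 mm lower (z = 0)
- wedge_toe (a point): Middle of the lower side of the wedge's thin end. Axes as wedge_grip. The ramp is 36 mm wide, 80 mm long, 3 mm high here and rises evenly to 27 mm at the grip block. It meets the lying plate when the thin end is about 30 mm past the front edge; each further 10 mm lifts that edge by about 3 mm. Sliding it in takes about 5 to 15 N
- test_weight: The test weight as a whole; origin at the centre of its underside
- wedge: The wedge as a whole; origin at the centre of its underside, 55 mm behind the thin end
- marker: Bystander: white and blue marker pen lying on the bench, 135 mm long
- amber_bottle: Bystander: brown glass bottle, 32 mm diameter, 53 mm high, upright
- vial_clear: Bystander: small clear vial, 23 mm diameter, 61 mm high, upright
- filter_tin: Bystander: blue round tin, 70 mm diameter, 34 mm high
- cell_box: Bystander: dark flat box, 62 x 88 x 34 mm
Not all that is in view belongs to the job. What is shaped like the test_weight but yellow is not meant.

How it is judged:
By the outcome, as a careful person would: the job done as asked, in the order asked, and still so for the second after the job is handed in, while the arm keeps its last pose, push and grip.
It also fails if it takes over 59 s, if anything falls off the work surface, if the arm or the gripper's body presses on something with over 40 N, if the wrist force passes 120 N, or if a joint passes its speed limit or range.

ROBOT

A 6-joint arm with a two-finger parallel gripper is mounted at the origin on a cart in front of the work surface, level with it; the furniture and walls round the work are solid. World frame = base frame: x ahead of the robot, y to its left, z up, the work surface at z = 0. Lengths are in m, angles in rad, forces in N, time in s.
With the tool pointing down it reaches from about 0.375 to 0.975 m from the base axis. Payload 3.8 kg.
Tool frame: the origin (TCP) lies at the very end of the fingers, on their centre line; the grasp point (between the pads) lies 19 mm behind it (env.grip_depth is the z of the grasp point in the tool frame, in m); z points along the fingers, y is the line along which they close (so a half turn about z gives the same grasp; the last joint's range is limited). The gripper opens to 88 mm and grips with 3 to 60 N. Pads are 18 mm wide; open, the fingers measure 123 mm over their backs; the gripper's body (75 mm by 187 mm) begins 45 mm behind the grasp point.
Start: joints at [-1.154, 0.264, 1.604, -0, 1.274, -0.037], TCP at [0.296, -0.607, 0.239] pointing down, gripper open.
Joint ranges: [-2.63, 2.63], [-0.94, 2.18], [0.31, 2.57], [-1.31, 4.45], [0, 2.66], [-2.55, 2.55]. Speed limits (rad/s): [2.57, 2.57, 3.14, 3.14, 3.14, 3.14].

INTERFACE

Orientations are given as a unit quaternion [w, x, y, z].
In Python, from bench import env, viewer, order gives the robot as it stands.
- The arm moves only by the shell command python3 -m pendant 'ROWS'. ROWS is JSON, a list of rows, each an object of numbers: "grip": the opening, from 0 (shut) to 1 (fully open); "x", "y", "z": the shift along the tool's x, y, z in cm; "wx", "wy", "wz": the turn, a rotation vector about the tool's x, y, z in degrees. A call has 1 to 10 rows; each row shifts and turns the commanded pose from where the row before left it, along the tool's axes as they then stand; what a row does not reach is not made up. A row lasts 1/12 s, in which the tool goes at most 41.7 mm and 7.16 degrees, less where a joint would pass 70% of its speed; a pose out of reach is approached as far as the arm can. A call is refused whole if a number of a shift passes 4.17 or a number of a turn 7.16, either way. A call with a gripper value outside its range is refused whole. The fingers move at their own pace and stop on an object; the grip force is fixed at half the most. Time passes only in rows, so rows that do not move let the fingers close. It gives the time, the measured TCP pose, the force, the opening and the grip force at its end, in the units of the state.
- env.observe(): the state, without advancing time (a new reading comes with each control period).
- viewer.camera(name): name is "side" or "top"; returns a dict with "frame" (400x640x3 uint8, red, green, blue), "z_map" (400x640 float32, m along the optical axis (not along the pixel's ray), 0 where there is no reading), "camera_matrix" (3x3 intrinsics, pixels), "D" ([k1, k2, p1, p2, k3] as OpenCV has them; the pictures are not rectified), "extrinsics" (4x4, takes a point from world to camera coordinates). Camera axes: x right, y down, z forward; pixel columns grow to the right and rows downward; lengths in m; the calibration is good to about 2 mm. A picture is of the moment at which its call begins.
- order.job_done(): hands the job in; it is judged then, once.
The state is a dict: "time": time; "joint_pos": joint angles; "joint_vel": joint speeds; "joint_torque": joint torques, N m; "eef_pos": TCP position; "tool_rot": TCP orientation; "ft_force": force on the tool from outside, world axes, zero at the start; "moment": the same for the moment, N m; "opening": opening from 0.0 (shut) to 1.0 (fully open); "finger_force": force on a finger pad.
Only numpy, scipy, OpenCV 4.12 (cv2) and the standard library are available. Lean on these libraries where they do the work, as an engineer would, in place of code of your own. Each camera call takes 0.05 s, during which the arm holds its last target. There are 200 camera calls.

## Working session

There is one attempt and no reset: what is moved stays moved. The work goes in short steps, Python scripts to look and compute and a shell command to move; the robot and the scene stay as the last step left them, time stands still between calls to the robot, and variables do not carry over. Pictures are saved under pics/ and viewed, at most 10 in all, crops included, and the job is handed in when it is done.

```bash
ls; mkdir -p pics
cat > h.py <<'E'
from bench import env, viewer, order
import numpy as np, cv2
def shot(n):
    c=viewer.camera(n); np.savez('/tmp/'+n+'.npz',**c); return c
def load(n): return dict(np.load('/tmp/'+n+'.npz'))
def cloud(c):
    K,D,E=c['camera_matrix'],c['D'],c['extrinsics']
    z=c['z_map']; v,u=np.indices(z.shape)
    p=cv2.undistortPoints(np.stack([u,v],-1).reshape(-1,1,2).astype(np.float64),K,D).reshape(*z.shape,2)
    P=np.dstack([p*z[...,None],z]); W=(P-E[:3,3])@E[:3,:3]
    W[z==0]=np.nan
    return W
def proj(c,X):
    r=cv2.Rodrigues(c['extrinsics'][:3,:3])[0]
    return cv2.projectPoints(np.atleast_2d(np.array(X,float)),r,c['extrinsics'][:3,3],c['camera_matrix'],c['D'])[0].reshape(-1,2)
def save(n,im): cv2.imwrite('pics/'+n,im[...,::-1])
E
python3 - <<'E'
from h import *
a=shot('top');b=shot('side')
save('top0.png',a['frame']);save('side0.png',b['frame'])
for c in(a,b): print((-c['extrinsics'][:3,:3].T@c['extrinsics'][:3,3]).round(3))
print(env.observe())
E
```

```text
pics
[ 0.342 -0.112  1.311]
[-0.272 -0.617  0.73 ]
{'time': 0.1, 'joint_pos': array([-1.15390085e+00,  2.64646913e-01,  1.60523684e+00,  2.05098224e-06,
        1.27372776e+00, -3.69005790e-02]), 'joint_vel': array([ 1.22239815e-04, -1.90407007e-03, -2.56272795e-03,  2.29886780e-04,
       -4.55276810e-04, -1.43630644e-05]), 'joint_torque': array([ 2.42922260e-04, -5.03616071e+01, -3.58072257e+01,  7.31449993e-02,
        2.33119883e-02, -5.85675730e-05]), 'eef_pos': array([ 0.29564105, -0.60608654,  0.23753367]), 'tool_rot': array([-9.91448367e-04,  9.74368461e-01,  2.24955736e-01, -1.89674331e-04]), 'ft_force': array([0.32051612, 0.16159455, 0.66205479]), 'moment': array([ 0.04982414, -0.04112668, -0.01344098]), 'finger_force': 0.0, 'opening': 0.9979306076371555}
```

View pics/top0.png

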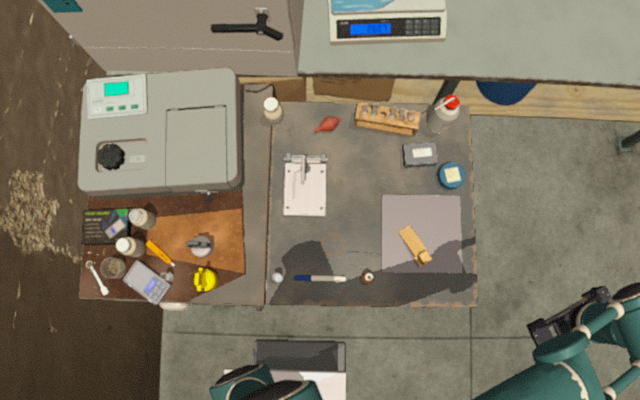

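View pics/side0.png

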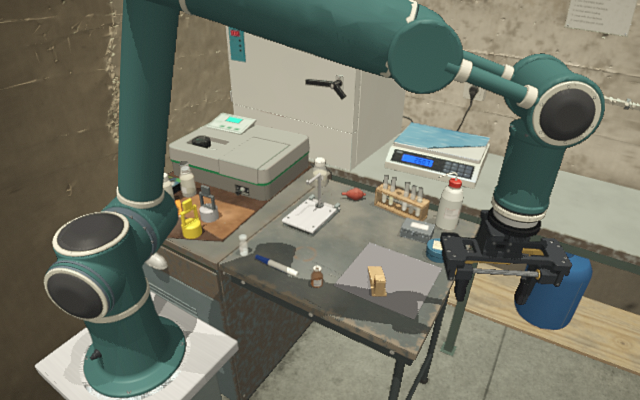

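Top: the stand is at (305,185), the wedge at (415,245) on the right mat, and two weight shapes on the left mat. The steel-grey one at (201,245) fits the description; the yellow one at (205,280) is the decoy. Next I'll confirm with an enlarged crop and measure.

Run:
```python
from h import *
a=load('top');b=load('side')
A=a['frame'];B=b['frame']
c1=cv2.resize(A[220:300,150:250],None,fx=4,fy=4,interpolation=2)
c2=cv2.resize(A[140:220,265:345],None,fx=4,fy=4,interpolation=2)
c3=cv2.resize(A[215:275,390:450],(320,320),interpolation=2)
c4=cv2.resize(B[160:240,160:260],None,fx=4,fy=4,interpolation=2)
c1=np.hstack([c1,c2[:,:320]]);c3=np.hstack([c4,c3])
save('crop1.png',cv2.resize(np.vstack([c1,c3]),(675,600)))
W=cloud(a);V=cloud(b)
np.set_printoptions(suppress=True,precision=3,linewidth=150)
for n,p in dict(mat=(230,215),bench=(350,230),rmat=(400,215),plate=(312,205)).items(): print(n,W[p[1],p[0]])
def box(W,u0,u1,v0,v1,z0,z1):
    P=W[v0:v1,u0:u1].reshape(-1,3);P=P[(P[:,2]>z0)&(P[:,2]<z1)]
    m=P[:,:2].astype(np.float32); r=cv2.minAreaRect(m); 
    print(u0,v0,'n',len(P),'mean',P.mean(0),'rect',r,'zr',P[:,2].min(),P[:,2].max()); return P
print('weight top tab');box(W,180,225,225,265,.08,.14);box(W,180,225,225,265,.105,.14);box(W,180,225,225,265,.03,.06)
print('V');w=V[...,:2]; 
print('wedge');box(W,395,440,220,272,.008,.08);box(W,395,440,220,272,.042,.08)
print('plate');box(W,275,335,145,222,.017,.03)
print('hook');box(W,275,335,145,222,.12,.17)
```

```text
mat [0.554 0.159 0.005]
bench [ 0.52  -0.165 -0.001]
rmat [ 0.562 -0.299  0.003]
plate [ 0.581 -0.063  0.024]
weight top tab
180 225 n 107 mean [0.465 0.224 0.104] rect ((0.46489813923835754, 0.22616015374660492), (0.010457498021423817, 0.05607426539063454), 2.012755870819092) zr 0.08011067346917805 0.12252809494465151
180 225 n 55 mean [0.465 0.226 0.116] rect ((0.46472424268722534, 0.226421520113945), (0.009193927980959415, 0.028798462823033333), 2.1362671852111816) zr 0.10570733525633412 0.12252809494465151
180 225 n 276 mean [0.463 0.224 0.042] rect ((0.4642144739627838, 0.22627171874046326), (0.054906655102968216, 0.05453670769929886), 37.300811767578125) zr 0.030021315294705007 0.05869593940148131
V
wedge
395 220 n 625 mean [ 0.477 -0.337  0.023] rect ((0.4801012873649597, -0.3437238335609436), (0.11859726160764694, 0.1362006962299347), 89.65874481201172) zr 0.008005001126442212 0.0526928424139536
395 220 n 104 mean [ 0.445 -0.356  0.048] rect ((0.4454399049282074, -0.3574824333190918), (0.028731437399983406, 0.025385597720742226), 31.103363037109375) zr 0.042278714261825764 0.0526928424139536
plate
275 145 n 2123 mean [ 0.63  -0.042  0.023] rect ((0.6401360630989075, -0.04291502758860588), (0.17137640714645386, 0.11159832775592804), 0.7345651984214783) zr 0.017004418401853825 0.02997602365244072
hook
275 145 n 90 mean [ 0.652 -0.043  0.139] rect ((0.6497170925140381, -0.04340266063809395), (0.07490091025829315, 0.007639850024133921), 0.05560411885380745) zr 0.12252913363351468 0.14841251845189862
```

View pics/crop1.png

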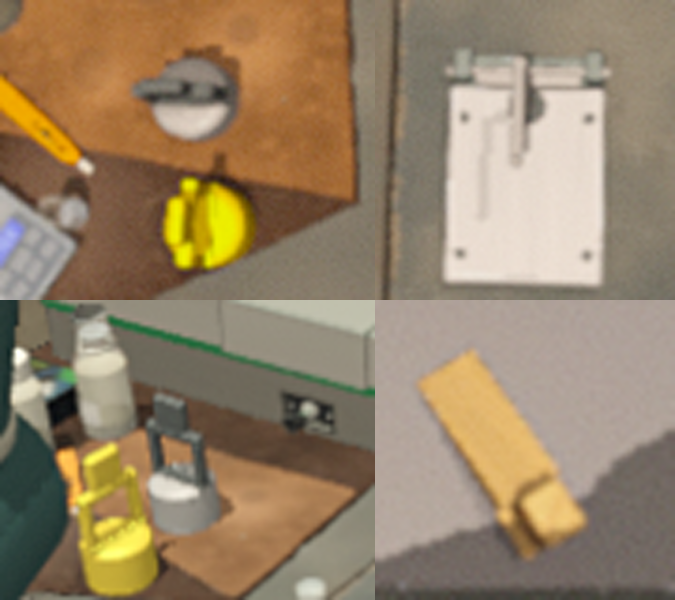

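The crop confirms it: the grey weight at (201,245) is steel, with its tab width along world y, so the window already faces the rod direction. The wedge's thin end points up-left in the image. Next I'll check clearances and turn the tool 64°.

```bash
python3 -m pendant '[{"wz":-7.1},{"wz":-7.1},{"wz":-7.1},{"wz":-7.1},{"wz":-7.1},{"wz":-7.1},{"wz":-7.1},{"wz":-7.1},{"wz":-7.1},{"grip":0.4}]'
python3 - <<'E'
from h import *
W=cloud(load('top'))
P=W.reshape(-1,3);P=P[np.isfinite(P[:,0])]
for z in(.06,.1,.14):
  m=(P[:,2]>z)&(P[:,1]>.1)&(P[:,1]<.45)&(P[:,0]<.8)&(P[:,0]>.3)
  Q=P[m];Q=Q[~((abs(Q[:,0]-.465)<.05)&(abs(Q[:,1]-.226)<.05))]
  print(z,len(Q)); h=Q[(Q[:,0]>.48)&(Q[:,1]<.36)]; print('printer',h.min(0) if len(h) else 0); h=Q[Q[:,0]<.46]; print(h.min(0),h.max(0)) if len(h) else 0
print(env.observe()['eef_pos'],env.observe()['tool_rot'])
E
```

```text
0.06 10884
printer [0.59951635 0.11925231 0.06042062]
[0.34992808 0.20545234 0.06003073] [0.45985065 0.4298832  0.12201716]
0.1 9950
printer [0.59957493 0.12081792 0.1000224 ]
[0.36397561 0.20584424 0.10035291] [0.45982055 0.4298832  0.12201716]
0.14 107
printer [0.75042712 0.16765347 0.14007333]
[ 0.29564105 -0.60608654  0.23753367] [-9.91448367e-04  9.74368461e-01  2.24955736e-01 -1.89674331e-04]invalid input
```

```bash
python3 -m pendant '[{"wz":-7.1,"grip":0.4}]'; python3 -m pendant '[{"grip":0.4,"x":0,"y":0,"z":0,"wx":0,"wy":0,"wz":-7.1}]'
```

```text
time: 0.18
eef_pos: [0.2957, -0.6062, 0.2378]
tool_rot: [-0.001, 0.958, 0.285, -0.0]
ft_force: [-0.3, -0.0, -0.9]
opening: 0.948
finger_force: 0.0invalid input
```

```bash
python3 -m pendant '[{"wz":-7.1},{"wz":-7.1},{"wz":-7.1},{"wz":-7.1},{"wz":-7.1},{"wz":-7.1},{"wz":-7.1},{"wz":-7.1}]'
```

```text
invalid input
```

```bash
python3 -m pendant '[{"x":4,"y":0.8}]'; sleep 1;  python3 -m pendant '[{"x":4,"y":0.8,"grip":0.4}]'; python3 -m pendant -h
```

```text
invalid input
invalid input
invalid input: not JSON, or not a number
```

```bash
python3 -m pendant '[{"wz":-7.1,"grip":0.4}]'; echo; python3 -m pendant '[{"grip":0.4,"wz":-7.1},{"grip":0.4,"wz":-7.1}]'; echo;  python3 -m pendant '[{"grip":0.4,"wz":-7.0},{"grip":0.4,"wz":-7.0}]'; echo; python3 -m pendant '[{"grip":0.4,"x":1,"y":0,"z":0,"wx":0,"wy":0,"wz":0}]'
```

```text
time: 0.27
eef_pos: [0.3031, -0.6015, 0.2379]
tool_rot: [-0.001, 0.958, 0.286, -0.0]
ft_force: [0.7, 0.7, -0.8]
opening: 0.873
finger_force: 0.0invalid input
invalid input
invalid input
```

All seven keys are needed in every row.

```bash
python3 -m pendant '[{"grip":0.4,"x":0,"y":0,"z":0,"wx":0,"wy":0,"wz":-7.1},{"grip":0.4,"x":0,"y":0,"z":0,"wx":0,"wy":0,"wz":-7.1},{"grip":0.4,"x":0,"y":0,"z":0,"wx":0,"wy":0,"wz":-7.1},{"grip":0.4,"x":0,"y":0,"z":0,"wx":0,"wy":0,"wz":-7.1},{"grip":0.4,"x":0,"y":0,"z":0,"wx":0,"wy":0,"wz":-7.1},{"grip":0.4,"x":0,"y":0,"z":0,"wx":0,"wy":0,"wz":-7.1},{"grip":0.4,"x":0,"y":0,"z":0,"wx":0,"wy":0,"wz":-7.1},{"grip":0.4,"x":0,"y":0,"z":0,"wx":0,"wy":0,"wz":-7.1}]'
```

```text
time: 0.93
eef_pos: [0.3049, -0.6005, 0.2383]
tool_rot: [-0.0, 0.707, 0.708, 0.0]
ft_force: [-0.2, 0.0, 0.4]
opening: 0.403
finger_force: 0.0
```

```bash
python3 -m pendant '[{"grip":0.4,"x":4,"y":0.8,"z":0,"wx":0,"wy":0,"wz":0},{"grip":0.4,"x":4,"y":0.8,"z":0,"wx":0,"wy":0,"wz":0},{"grip":0.4,"x":4,"y":0.8,"z":0,"wx":0,"wy":0,"wz":0},{"grip":0.4,"x":4,"y":0.8,"z":0,"wx":0,"wy":0,"wz":0},{"grip":0.4,"x":4,"y":0.8,"z":0,"wx":0,"wy":0,"wz":0},{"grip":0.4,"x":4,"y":0.8,"z":0,"wx":0,"wy":0,"wz":0},{"grip":0.4,"x":4,"y":0.8,"z":0,"wx":0,"wy":0,"wz":0},{"grip":0.4,"x":4,"y":0.8,"z":0,"wx":0,"wy":0,"wz":0},{"grip":0.4,"x":4,"y":0.8,"z":0,"wx":0,"wy":0,"wz":0},{"grip":0.4,"x":4,"y":0.8,"z":0,"wx":0,"wy":0,"wz":0}]'
```

```text
time: 1.77
eef_pos: [0.3848, -0.1989, 0.2386]
tool_rot: [0.0, 0.709, 0.705, 0.0]
ft_force: [1.2, 0.4, 0.3]
opening: 0.399
finger_force: 0.0
```

```bash
python3 -m pendant '[{"grip":0.4,"x":4,"y":0.8,"z":0,"wx":0,"wy":0,"wz":0},{"grip":0.4,"x":4,"y":0.8,"z":0,"wx":0,"wy":0,"wz":0},{"grip":0.4,"x":4,"y":0.8,"z":0,"wx":0,"wy":0,"wz":0},{"grip":0.4,"x":4,"y":0.8,"z":0,"wx":0,"wy":0,"wz":0},{"grip":0.4,"x":4,"y":0.8,"z":0,"wx":0,"wy":0,"wz":0},{"grip":0.4,"x":4,"y":0.8,"z":0,"wx":0,"wy":0,"wz":0},{"grip":0.4,"x":4,"y":0.8,"z":0,"wx":0,"wy":0,"wz":0},{"grip":0.4,"x":4,"y":0.8,"z":0,"wx":0,"wy":0,"wz":0},{"grip":0.4,"x":4,"y":0.8,"z":0,"wx":0,"wy":0,"wz":0},{"grip":0.4,"x":4,"y":0.8,"z":0,"wx":0,"wy":0,"wz":0}]'
```

```text
time: 2.6
eef_pos: [0.4651, 0.2012, 0.2387]
tool_rot: [-0.0, 0.709, 0.706, 0.0]
ft_force: [1.1, -0.1, 0.9]
opening: 0.4
finger_force: 0.0
```

```bash
python3 -m pendant '[{"grip":0.4,"x":2.5,"y":0,"z":3,"wx":0,"wy":0,"wz":0},{"grip":0.4,"x":0,"y":0,"z":3,"wx":0,"wy":0,"wz":0},{"grip":0.4,"x":0,"y":0,"z":3,"wx":0,"wy":0,"wz":0},{"grip":0.4,"x":0,"y":0,"z":0,"wx":0,"wy":0,"wz":0}]'
python3 - <<'E'
from h import *
a=shot('top');b=shot('side')
x=cv2.resize(a['frame'][190:300,140:260],(480,440),interpolation=2);y=cv2.resize(b['frame'][140:250,150:230],(320,440),interpolation=2)
save('c2.png',np.hstack([x,y]))
E
```

```text
time: 2.93
eef_pos: [0.4604, 0.2228, 0.1421]
tool_rot: [-0.002, 0.708, 0.706, -0.006]
ft_force: [-1.2, -1.4, -0.4]
opening: 0.396
finger_force: 0.0
```

View pics/c2.png

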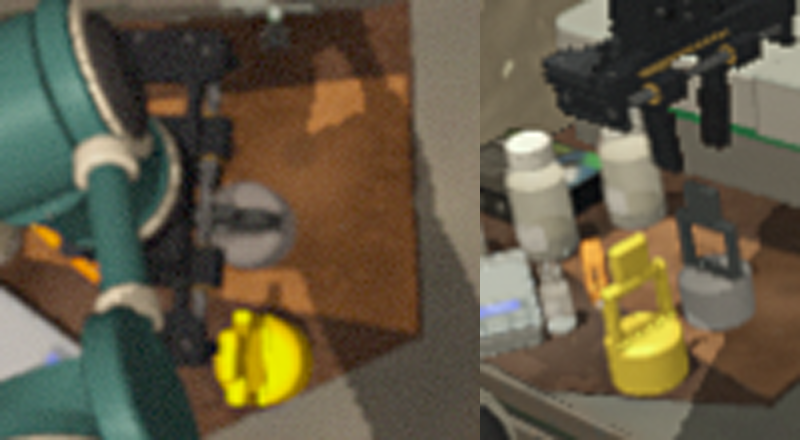

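Both fingers are straddling the steel tab line (side view: tips at about (670,165)/(715,145) in the crop, tab top at (700,185)). I'll check the settled pose and project it.

Run:
```python
from h import *
o=env.observe();print(o['eef_pos'],o['tool_rot'])
b=load('side');s=lambda X:((proj(b,X)-[150,140])*4).round(0).tolist()
print('tcp',s(o['eef_pos']),'tabtop',s([.465,.226,.1175]))
V=cloud(b);v=V[140:250,150:230].reshape(-1,3)
m=(abs(v[:,0]-.465)<.04)&(abs(v[:,1]-.226)<.04)&(v[:,2]>.088)&(v[:,2]<.122)
Q=v[m];print(len(Q),Q.mean(0),Q.min(0),Q.max(0),cv2.minAreaRect(Q[:,:2].astype(np.float32)))
```

```text
[0.46423056 0.22343944 0.14763583] [-0.00077717  0.70821645  0.70599293 -0.00168574]
tcp [[212.0, 152.0]] tabtop [[215.0, 186.0]]
98 [0.46460921 0.22167074 0.10341103] [0.4593933  0.19632309 0.08812696] [0.47389498 0.25383137 0.12097714] ((0.4648459255695343, 0.22500118613243103), (0.014564273878932, 0.056809503585100174), 6.622717380523682)
```

```bash
python3 -m pendant '[{"grip":0.4,"x":0.1,"y":0,"z":2,"wx":0,"wy":0,"wz":0},{"grip":0.4,"x":0,"y":0,"z":2,"wx":0,"wy":0,"wz":0},{"grip":0.4,"x":0,"y":0,"z":1.6,"wx":0,"wy":0,"wz":0},{"grip":0.4,"x":0,"y":0,"z":0,"wx":0,"wy":0,"wz":0},{"grip":0,"x":0,"y":0,"z":0,"wx":0,"wy":0,"wz":0},{"grip":0,"x":0,"y":0,"z":0,"wx":0,"wy":0,"wz":0},{"grip":0,"x":0,"y":0,"z":0,"wx":0,"wy":0,"wz":0},{"grip":0,"x":0,"y":0,"z":0,"wx":0,"wy":0,"wz":0},{"grip":0,"x":0,"y":0,"z":0,"wx":0,"wy":0,"wz":0},{"grip":0,"x":0,"y":0,"z":0,"wx":0,"wy":0,"wz":0}]'
```

```text
time: 3.87
eef_pos: [0.4672, 0.2249, 0.0945]
tool_rot: [0.001, 0.708, 0.707, 0.001]
ft_force: [0.2, -1.7, 6.3]
opening: 0.113
finger_force: 29.9
```

```bash
python3 -m pendant '[{"grip":0,"x":0,"y":0,"z":-1,"wx":0,"wy":0,"wz":0},{"grip":0,"x":0,"y":0,"z":-2.2,"wx":0,"wy":0,"wz":0},{"grip":0,"x":0,"y":0,"z":-2.2,"wx":0,"wy":0,"wz":0},{"grip":0,"x":0,"y":0,"z":-2,"wx":0,"wy":0,"wz":0},{"grip":0,"x":0,"y":0,"z":0,"wx":0,"wy":0,"wz":0},{"grip":0,"x":0,"y":0,"z":0,"wx":0,"wy":0,"wz":0}]'
```

```text
time: 4.37
eef_pos: [0.4661, 0.2248, 0.1674]
tool_rot: [0.0, 0.708, 0.706, 0.001]
ft_force: [0.1, 0.1, -3.7]
opening: 0.111
finger_force: 29.9
```

```bash
python3 -m pendant '[{"grip":0,"x":-1.5,"y":0.5,"z":0,"wx":0,"wy":0,"wz":0},{"grip":0,"x":-3,"y":1,"z":0,"wx":0,"wy":0,"wz":0},{"grip":0,"x":-3,"y":1,"z":0,"wx":0,"wy":0,"wz":0},{"grip":0,"x":-3,"y":1,"z":0,"wx":0,"wy":0,"wz":0},{"grip":0,"x":-3,"y":1,"z":0,"wx":0,"wy":0,"wz":0},{"grip":0,"x":-3,"y":1,"z":0,"wx":0,"wy":0,"wz":0},{"grip":0,"x":-3,"y":1,"z":0,"wx":0,"wy":0,"wz":0},{"grip":0,"x":-3,"y":1,"z":0,"wx":0,"wy":0,"wz":0},{"grip":0,"x":-3,"y":1,"z":0,"wx":0,"wy":0,"wz":0},{"grip":0,"x":-1.2,"y":0.5,"z":0,"wx":0,"wy":0,"wz":0}]'; python3 -m pendant '[{"grip":0,"x":0,"y":0,"z":0,"wx":0,"wy":0,"wz":0},{"grip":0,"x":0,"y":0,"z":0,"wx":0,"wy":0,"wz":0},{"grip":0,"x":0,"y":0,"z":0,"wx":0,"wy":0,"wz":0},{"grip":0,"x":0,"y":0,"z":0,"wx":0,"wy":0,"wz":0}]'
python3 - <<'E'
from h import *
a=shot('top');b=shot('side')
print(env.observe()['eef_pos'])
np.set_printoptions(suppress=True,precision=3)
V=cloud(b);W=cloud(a);x=V[150:240,260:360];
for s in (V,W):
  P=s.reshape(-1,3);m=(P[:,0]>.5)&(P[:,0]<.6)&(abs(P[:,1]+.043)<.06)&(P[:,2]>.07)&(P[:,2]<.112);Q=P[m];print('body',len(Q),Q.min(0),Q.max(0))
  m=(P[:,0]>.58)&(P[:,0]<.72)&(abs(P[:,1]+.043)<.03)&(P[:,2]>.125)&(P[:,2]<.155);Q=P[m];print('hook',len(Q),Q.min(0) ,Q.max(0),np.median(Q,0)) if m.any() else 0
save('c3.png',cv2.resize(b['frame'][130:250,240:400],(800,600),interpolation=2))
E
```

```text
time: 5.2
eef_pos: [0.5544, -0.046, 0.1641]
tool_rot: [-0.001, 0.708, 0.706, -0.002]
ft_force: [0.9, 0.3, -3.9]
opening: 0.12
finger_force: 30.0
time: 5.53
eef_pos: [0.5542, -0.0414, 0.1657]
tool_rot: [-0.001, 0.707, 0.707, -0.0]
ft_force: [-0.6, 0.1, -4.0]
opening: 0.112
finger_force: 30.0
[ 0.55465696 -0.04143295  0.16630632]
body 213 [ 0.523 -0.071  0.074] [ 0.567 -0.014  0.112]
hook 56 [ 0.61  -0.05   0.129] [ 0.683 -0.042  0.147] [ 0.645 -0.047  0.138]
body 22 [ 0.526 -0.045  0.078] [ 0.535 -0.02   0.112]
```

View pics/c3.png

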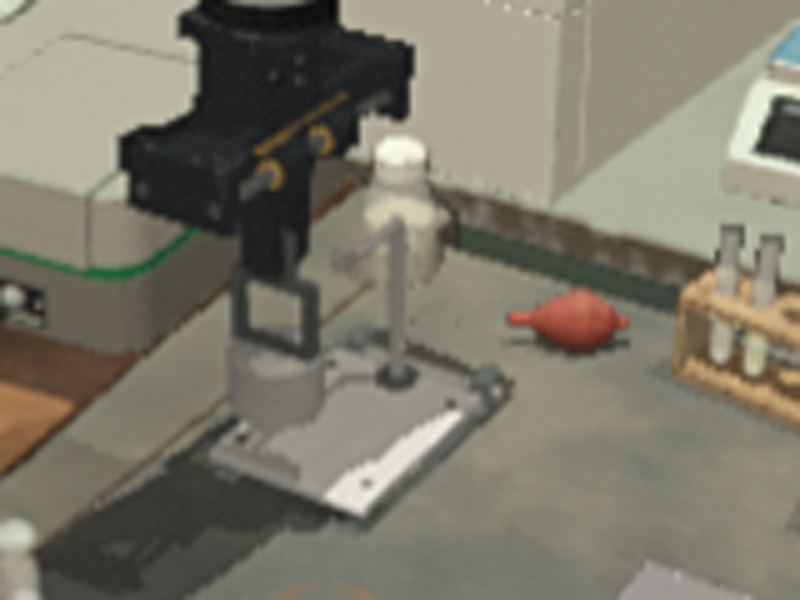

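The weight's window at about (278,315) faces the hook rod, whose free end is at about (340,262). Heights check out: eye about 154 mm, hook tip 147 mm. Moving it in.

```bash
python3 -m pendant '[{"grip":0,"x":0,"y":1,"z":0,"wx":0,"wy":0,"wz":0},{"grip":0,"x":-0.1,"y":1.5,"z":0,"wx":0,"wy":0,"wz":0},{"grip":0,"x":0,"y":1.5,"z":0,"wx":0,"wy":0,"wz":0},{"grip":0,"x":0,"y":1.5,"z":0,"wx":0,"wy":0,"wz":0},{"grip":0,"x":0,"y":1.5,"z":0,"wx":0,"wy":0,"wz":0},{"grip":0,"x":0,"y":1,"z":0,"wx":0,"wy":0,"wz":0},{"grip":0,"x":0,"y":0.6,"z":0,"wx":0,"wy":0,"wz":0},{"grip":0,"x":0,"y":0,"z":0,"wx":0,"wy":0,"wz":0},{"grip":0,"x":0,"y":0,"z":0,"wx":0,"wy":0,"wz":0},{"grip":0,"x":0,"y":0,"z":0,"wx":0,"wy":0,"wz":0}]'; python3 -m pendant '[{"grip":0,"x":0,"y":0,"z":0.4,"wx":0,"wy":0,"wz":0},{"grip":0,"x":0,"y":0,"z":0.4,"wx":0,"wy":0,"wz":0},{"grip":0,"x":0,"y":0,"z":0.3,"wx":0,"wy":0,"wz":0},{"grip":0,"x":0,"y":0,"z":0,"wx":0,"wy":0,"wz":0},{"grip":0,"x":0,"y":0,"z":0,"wx":0,"wy":0,"wz":0}]'
```

```text
time: 6.47
eef_pos: [0.6405, -0.0437, 0.1664]
tool_rot: [-0.0, 0.708, 0.707, -0.0]
ft_force: [-0.4, -0.1, -3.9]
opening: 0.111
finger_force: 30.0
time: 6.88
eef_pos: [0.6407, -0.0438, 0.1551]
tool_rot: [-0.0, 0.708, 0.706, -0.0]
ft_force: [0.2, -0.0, -3.8]
opening: 0.115
finger_force: 30.0
```

```bash
python3 -m pendant '[{"grip":0,"x":0,"y":0,"z":0.2,"wx":0,"wy":0,"wz":0},{"grip":0,"x":0,"y":0,"z":0,"wx":0,"wy":0,"wz":0},{"grip":0,"x":0,"y":0,"z":0,"wx":0,"wy":0,"wz":0}]';python3 -m pendant '[{"grip":0,"x":0,"y":0,"z":0.1,"wx":0,"wy":0,"wz":0},{"grip":0,"x":0,"y":0,"z":0,"wx":0,"wy":0,"wz":0},{"grip":0,"x":0,"y":0,"z":0,"wx":0,"wy":0,"wz":0}]';python3 -m pendant '[{"grip":0,"x":0,"y":0,"z":0.1,"wx":0,"wy":0,"wz":0},{"grip":0,"x":0,"y":0,"z":0,"wx":0,"wy":0,"wz":0},{"grip":0,"x":0,"y":0,"z":0,"wx":0,"wy":0,"wz":0}]'
```

```text
time: 7.13
eef_pos: [0.6412, -0.0438, 0.1537]
tool_rot: [-0.0, 0.708, 0.706, -0.0]
ft_force: [-0.4, -0.4, -3.3]
opening: 0.111
finger_force: 30.0
time: 7.38
eef_pos: [0.6412, -0.0438, 0.1527]
tool_rot: [-0.0, 0.708, 0.707, -0.0]
ft_force: [0.1, 0.1, -3.7]
opening: 0.108
finger_force: 30.0
time: 7.63
eef_pos: [0.6414, -0.0438, 0.152]
tool_rot: [0.0, 0.708, 0.706, 0.0]
ft_force: [0.1, 0.5, -2.0]
opening: 0.111
finger_force: 30.0
```

```bash
python3 -m pendant '[{"grip":0,"x":0,"y":0,"z":0.1,"wx":0,"wy":0,"wz":0},{"grip":0,"x":0,"y":0,"z":0,"wx":0,"wy":0,"wz":0},{"grip":0,"x":0,"y":0,"z":0,"wx":0,"wy":0,"wz":0}]';python3 -m pendant '[{"grip":0.2,"x":0,"y":0,"z":0,"wx":0,"wy":0,"wz":0},{"grip":0.3,"x":0,"y":0,"z":0,"wx":0,"wy":0,"wz":0},{"grip":0.35,"x":0,"y":0,"z":0,"wx":0,"wy":0,"wz":0},{"grip":0.35,"x":0,"y":0,"z":0,"wx":0,"wy":0,"wz":0},{"grip":0.35,"x":0,"y":0,"z":0,"wx":0,"wy":0,"wz":0}]'
python3 - <<'E'
from h import *
b=shot('side');save('c4.png',cv2.resize(b['frame'][130:250,240:400],(640,480),interpolation=2))
E
```

```text
time: 7.88
eef_pos: [0.6416, -0.0438, 0.1518]
tool_rot: [0.0, 0.708, 0.706, 0.0]
ft_force: [-3.1, 0.7, 4.7]
opening: 0.113
finger_force: 30.0
time: 8.3
eef_pos: [0.6413, -0.0438, 0.1505]
tool_rot: [-0.0, 0.708, 0.706, 0.0]
ft_force: [0.3, 0.6, 0.2]
opening: 0.348
finger_force: 0.0
```

View pics/c4.png

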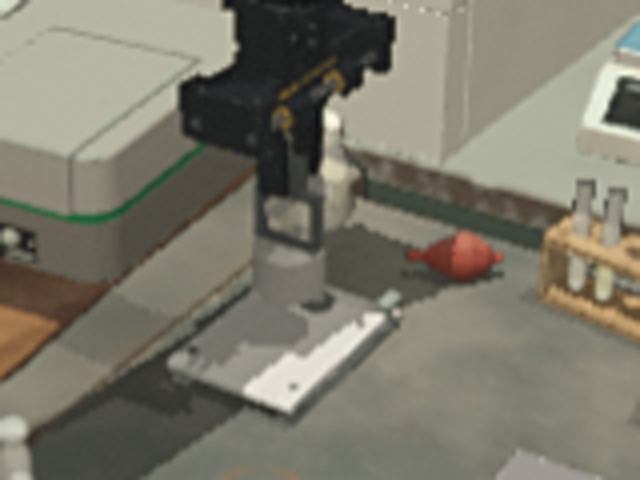

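The weight hangs on the rod at about (290,220) with the fingers free. Rising, then looking again.

```bash
python3 -m pendant '[{"grip":0.35,"x":0,"y":0,"z":-1,"wx":0,"wy":0,"wz":0},{"grip":0.35,"x":0,"y":0,"z":-2,"wx":0,"wy":0,"wz":0},{"grip":0.35,"x":0,"y":0,"z":-3.5,"wx":0,"wy":0,"wz":0},{"grip":0.35,"x":0,"y":0,"z":-3.5,"wx":0,"wy":0,"wz":0},{"grip":0.35,"x":-4,"y":-2.8,"z":0,"wx":0,"wy":0,"wz":0},{"grip":0.35,"x":-4,"y":-2.8,"z":0,"wx":0,"wy":0,"wz":0},{"grip":0.35,"x":-4,"y":-2.8,"z":0,"wx":0,"wy":0,"wz":0},{"grip":0.35,"x":-4,"y":-2.8,"z":0,"wx":0,"wy":0,"wz":0},{"grip":0.35,"x":-4,"y":-2.8,"z":0,"wx":0,"wy":0,"wz":0},{"grip":0.35,"x":-4,"y":-2.8,"z":0,"wx":0,"wy":0,"wz":0}]'
python3 - <<'E'
from h import *
np.set_printoptions(suppress=True,precision=4)
a=shot('top');b=shot('side')
V=cloud(b);W=cloud(a);V0=cloud(np.load('/tmp/side.npz'))
for n,s in(('s',V),('t',W)):
  P=s.reshape(-1,3)
  def g(x0,x1,y0,y1,z0,z1):
    m=(P[:,0]>x0)&(P[:,0]<x1)&(P[:,1]>y0)&(P[:,1]<y1)&(P[:,2]>z0)&(P[:,2]<z1);return P[m]
  for nm,bx in dict(weight=(.59,.69,-.1,.02,.04,.18),tab=(.6,.68,-.1,.02,.15,.18),plate=(.53,.6,-.11,.03,.015,.03),block=(.40,.5,-.42,-.3,.040,.06),ramp=(.42,.56,-.42,-.22,.008,.06)).items():
    Q=g(*bx)
    if len(Q)>4: print(n,nm,len(Q),Q.min(0),Q.max(0),np.median(Q,0),np.round(cv2.minAreaRect(Q[:,:2].astype(np.float32))[0],4),cv2.minAreaRect(Q[:,:2].astype(np.float32))[1:])
# plate side/front edges via top depth
P=W.reshape(-1,3)
for x in(.57,.59):
  m=(abs(P[:,0]-x)<.01)&(P[:,2]>.017)&(P[:,2]<.03)&(abs(P[:,1]+.04)<.08);print('plate y',P[m,1].min(),P[m,1].max())
for y in(-.07,-.02):
  m=(abs(P[:,1]-y)<.01)&(P[:,2]>.017)&(P[:,2]<.03)&(P[:,0]<.7)&(P[:,0]>.5);print('plate x',P[m,0].min() if m.any() else 0)
m=(P[:,2]>.008)&(P[:,2]<.06)&(P[:,0]>.40)&(P[:,0]<.56)&(P[:,1]>-.42)&(P[:,1]<-.25)
Q=P[m];r=Q[(Q[:,2]<.030)];d=np.linalg.svd(r[:,:2]-r[:,:2].mean(0),full_matrices=False)[2][0];print('ramp dir',d,np.degrees(np.arctan2(d[1],d[0])))
A=np.c_[r[:,:2],np.ones(len(r))];k=np.linalg.lstsq(A,r[:,2],rcond=None)[0];print('slope dir',np.degrees(np.arctan2(-k[1],-k[0])),np.hypot(k[0],k[1]))
save('c5.png',np.hstack([cv2.resize(b['frame'][130:250,240:340],(400,480),interpolation=2),cv2.resize(a['frame'][140:290,280:405],(400,480),interpolation=2)]))
E
```

```text
time: 9.18
eef_pos: [0.4964, -0.2497, 0.2518]
tool_rot: [0.001, 0.708, 0.707, 0.0]
ft_force: [0.4, -0.0, 0.0]
opening: 0.352
finger_force: 0.0
s weight 561 [ 0.61   -0.0748  0.0595] [ 0.6834 -0.0157  0.1764] [ 0.6345 -0.0491  0.1025] [ 0.6425 -0.0424] ((0.06714198738336563, 0.05154512822628021), 31.990772247314453)
s tab 89 [ 0.631  -0.0623  0.15  ] [ 0.6429 -0.029   0.1764] [ 0.6363 -0.0466  0.1636] [ 0.6366 -0.0457] ((0.011382856406271458, 0.03312809765338898), 2.5060136318206787)
s plate 373 [ 0.5516 -0.1018  0.0154] [0.5998 0.0117 0.0262] [ 0.5733 -0.0469  0.0216] [ 0.5759 -0.0451] ((0.048111118376255035, 0.1135435551404953), 0.4328976571559906)
s block 120 [ 0.4245 -0.3769  0.0403] [ 0.4629 -0.3421  0.0537] [ 0.4409 -0.3608  0.0498] [ 0.4452 -0.3605] ((0.03418745473027229, 0.025794832035899162), 31.127344131469727)
s ramp 478 [ 0.4244 -0.3925  0.008 ] [ 0.5591 -0.2531  0.0537] [ 0.4493 -0.35    0.0213] [ 0.4853 -0.3186] ((0.1363103836774826, 0.13339979946613312), 82.66786193847656)
t weight 483 [ 0.6123 -0.0682  0.0462] [ 0.6872 -0.0155  0.1773] [ 0.6357 -0.0441  0.1049] [ 0.646
[... 304 characters left out ...]
5766 -0.0418  0.0219] [ 0.5771 -0.0414] ((0.045710667967796326, 0.10716808587312698), 0.05448724702000618)
t block 22 [ 0.4412 -0.3549  0.0404] [ 0.4591 -0.3412  0.0526] [ 0.4508 -0.3457  0.0482] [ 0.4521 -0.3464] ((0.007888169959187508, 0.020547252148389816), 60.640743255615234)
t ramp 190 [ 0.4202 -0.4184  0.008 ] [ 0.5574 -0.2313  0.0526] [ 0.4708 -0.3456  0.0256] [ 0.4915 -0.3221] ((0.19140289723873138, 0.09471776336431503), 71.86708068847656)
plate y -0.0949936587410059 0.012080862314657416
plate y -0.09462977342987987 0.012147572064050387
plate x 0.5554522516036828
plate x 0.5565410781566779
ramp dir [-0.2545 -0.9671] -104.7435640620587
slope dir -178.19937528975996 0.08489727046591926
```

View pics/c5.png

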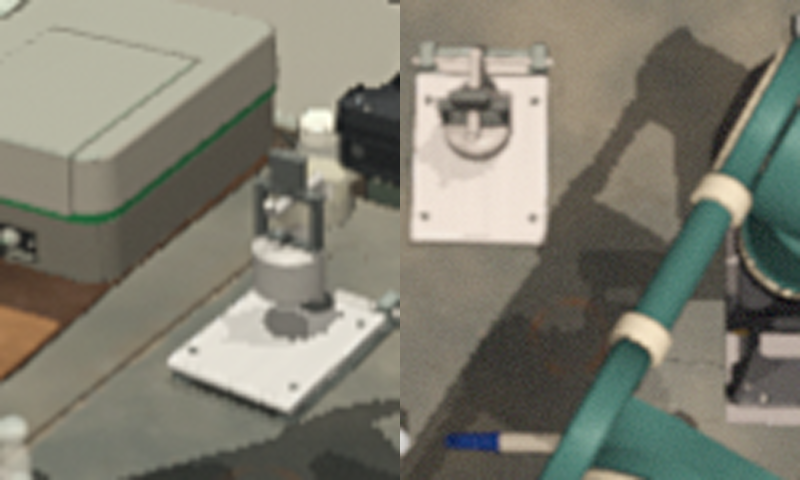

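The weight hangs clean on the hook, with the plate flat below it (front edge x≈0.555, middle y≈−0.042). On to the wedge.

```bash
python3 -m pendant '[{"grip":0.6,"x":0,"y":0,"z":0,"wx":0,"wy":0,"wz":7.1},{"grip":0.6,"x":0,"y":0,"z":0,"wx":0,"wy":0,"wz":7.1},{"grip":0.6,"x":0,"y":0,"z":0,"wx":0,"wy":0,"wz":7.1},{"grip":0.6,"x":0,"y":0,"z":0,"wx":0,"wy":0,"wz":7.1},{"grip":0.6,"x":0,"y":0,"z":0,"wx":0,"wy":0,"wz":7.1},{"grip":0.6,"x":0,"y":0,"z":0,"wx":0,"wy":0,"wz":7.1},{"grip":0.6,"x":0,"y":0,"z":0,"wx":0,"wy":0,"wz":7.1},{"grip":0.6,"x":0,"y":0,"z":0,"wx":0,"wy":0,"wz":7.1},{"grip":0.6,"x":0,"y":0,"z":0,"wx":0,"wy":0,"wz":1.7}]'; python3 -m pendant '[{"grip":0.6,"x":-3.3,"y":2.2,"z":0,"wx":0,"wy":0,"wz":0},{"grip":0.6,"x":-3.3,"y":2.2,"z":0,"wx":0,"wy":0,"wz":0},{"grip":0.6,"x":-3.4,"y":2.2,"z":0,"wx":0,"wy":0,"wz":0},{"grip":0.6,"x":0,"y":0,"z":4,"wx":0,"wy":0,"wz":0},{"grip":0.6,"x":0,"y":0,"z":4,"wx":0,"wy":0,"wz":0},{"grip":0.6,"x":0,"y":0,"z":4,"wx":0,"wy":0,"wz":0},{"grip":0.6,"x":0,"y":0,"z":4,"wx":0,"wy":0,"wz":0},{"grip":0.6,"x":0,"y":0,"z":0,"wx":0,"wy":0,"wz":0},{"grip":0.6,"x":0,"y":0,"z":0,"wx":0,"wy":0,"wz":0},{"grip":0.6,"x":0,"y":0,"z":0,"wx":0,"wy":0,"wz":0}]'
python3 - <<'E'
from h import *
np.set_printoptions(suppress=True,precision=4)
a=shot('top');b=shot('side');o=env.observe();print(o['eef_pos'],o['tool_rot'])
P=cloud(b).reshape(-1,3)
m=(P[:,0]>.4)&(P[:,0]<.5)&(P[:,1]>-.42)&(P[:,1]<-.3)&(P[:,2]>.04)&(P[:,2]<.06);Q=P[m]
print(len(Q),cv2.minAreaRect(Q[:,:2].astype(np.float32)))
p=proj(b,[o['eef_pos'],[.4453,-.359,.0495]]);print(p)
u,v=p[1].astype(int);save('c6.png',cv2.resize(b['frame'][v-55:v+35,u-60:u+60],(640,480),interpolation=2))
E
```

```text
time: 10.03
eef_pos: [0.4982, -0.2478, 0.2515]
tool_rot: [0.0, 0.963, 0.268, 0.0]
ft_force: [0.3, -0.8, 1.4]
opening: 0.599
finger_force: 0.0
time: 10.87
eef_pos: [0.4481, -0.3575, 0.0929]
tool_rot: [0.001, 0.963, 0.271, 0.001]
ft_force: [0.6, -1.0, 0.3]
opening: 0.601
finger_force: 0.0
[ 0.4491 -0.3585  0.0945] [0.0026 0.9626 0.2708 0.0018]
120 ((0.4462552070617676, -0.36001893877983093), (0.03321070224046707, 0.025740524753928185), 31.732057571411133)
[[381.6307 263.3244]
 [379.4541 278.6404]]
```

View pics/c6.png

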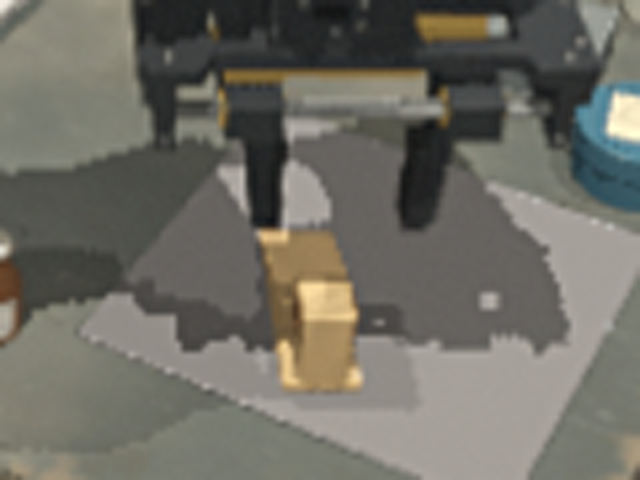

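The fingers at (265,215)/(420,215) straddle the block, whose top is at (325,295). Descending.

```bash
python3 -m pendant '[{"grip":0.6,"x":-0.3,"y":-0.1,"z":2.5,"wx":0,"wy":0,"wz":0},{"grip":0.6,"x":0,"y":0,"z":2,"wx":0,"wy":0,"wz":0},{"grip":0.6,"x":0,"y":0,"z":1.5,"wx":0,"wy":0,"wz":0},{"grip":0.6,"x":0,"y":0,"z":1,"wx":0,"wy":0,"wz":0},{"grip":0.6,"x":0,"y":0,"z":0.5,"wx":0,"wy":0,"wz":0},{"grip":0.6,"x":0,"y":0,"z":0,"wx":0,"wy":0,"wz":0},{"grip":0.6,"x":0,"y":0,"z":0,"wx":0,"wy":0,"wz":0},{"grip":0.6,"x":0,"y":0,"z":0,"wx":0,"wy":0,"wz":0}]'
```

```text
time: 11.63
eef_pos: [0.4446, -0.3584, 0.0173]
tool_rot: [0.001, 0.963, 0.271, 0.001]
ft_force: [0.1, -0.4, 0.0]
opening: 0.597
finger_force: 0.0
```

Close and lift by 2.5 cm.

```bash
python3 -m pendant '[{"grip":0.6,"x":0,"y":0,"z":0.2,"wx":0,"wy":0,"wz":0},{"grip":0.3,"x":0,"y":0,"z":0,"wx":0,"wy":0,"wz":0},{"grip":0,"x":0,"y":0,"z":0,"wx":0,"wy":0,"wz":0},{"grip":0,"x":0,"y":0,"z":0,"wx":0,"wy":0,"wz":0},{"grip":0,"x":0,"y":0,"z":0,"wx":0,"wy":0,"wz":0},{"grip":0,"x":0,"y":0,"z":0,"wx":0,"wy":0,"wz":0}]'; python3 -m pendant '[{"grip":0,"x":0,"y":0,"z":0,"wx":0,"wy":0,"wz":0},{"grip":0,"x":0,"y":0,"z":-1,"wx":0,"wy":0,"wz":0},{"grip":0,"x":0,"y":0,"z":-1.5,"wx":0,"wy":0,"wz":0},{"grip":0,"x":0,"y":0,"z":-1.5,"wx":0,"wy":0,"wz":0},{"grip":0,"x":0,"y":0,"z":0,"wx":0,"wy":0,"wz":0},{"grip":0,"x":0,"y":0,"z":0,"wx":0,"wy":0,"wz":0}]'
```

```text
time: 12.13
eef_pos: [0.4435, -0.3576, 0.0138]
tool_rot: [0.0, 0.963, 0.271, 0.0]
ft_force: [0.8, -0.1, -0.3]
opening: 0.267
finger_force: 29.8
time: 12.63
eef_pos: [0.4442, -0.3581, 0.0549]
tool_rot: [0.001, 0.963, 0.271, 0.001]
ft_force: [-0.8, -0.3, -1.0]
opening: 0.271
finger_force: 29.8
```

```bash
python3 -m pendant '[{"grip":0,"x":0,"y":0,"z":-2.5,"wx":0,"wy":0,"wz":0},{"grip":0,"x":0,"y":0,"z":-2.5,"wx":0,"wy":0,"wz":0},{"grip":0,"x":0,"y":0,"z":0,"wx":0,"wy":0,"wz":7},{"grip":0,"x":0,"y":0,"z":0,"wx":0,"wy":0,"wz":7},{"grip":0,"x":0,"y":0,"z":0,"wx":0,"wy":0,"wz":7},{"grip":0,"x":0,"y":0,"z":0,"wx":0,"wy":0,"wz":7},{"grip":0,"x":0,"y":0,"z":0,"wx":0,"wy":0,"wz":3.4},{"grip":0,"x":0,"y":0,"z":0,"wx":0,"wy":0,"wz":0}]'; python3 -m pendant '[{"grip":0,"x":0,"y":-2,"z":0,"wx":0,"wy":0,"wz":0},{"grip":0,"x":0,"y":-3.7,"z":0,"wx":0,"wy":0,"wz":0},{"grip":0,"x":0,"y":-3.7,"z":0,"wx":0,"wy":0,"wz":0},{"grip":0,"x":0,"y":-3.7,"z":0,"wx":0,"wy":0,"wz":0},{"grip":0,"x":0,"y":-3.7,"z":0,"wx":0,"wy":0,"wz":0},{"grip":0,"x":0,"y":-3.7,"z":0,"wx":0,"wy":0,"wz":0},{"grip":0,"x":0,"y":-3.7,"z":0,"wx":0,"wy":0,"wz":0},{"grip":0,"x":0,"y":-3.7,"z":0,"wx":0,"wy":0,"wz":0},{"grip":0,"x":0,"y":-3.7,"z":0,"wx":0,"wy":0,"wz":0},{"grip":0,"x":0,"y":0,"z":0,"wx":0,"wy":0,"wz":0}]'
python3 - <<'E'
from h import *
np.set_printoptions(suppress=True,precision=4)
a=shot('top');b=shot('side');o=env.observe();print(o['eef_pos'],o['tool_rot'])
P=cloud(b).reshape(-1,3);t=o['eef_pos']
for nm,(x0,x1,y0,y1,z0,z1) in dict(wedge=(t[0]-.03,t[0]+.12,t[1]-.03,t[1]+.03,.085,.13),marker=(.34,.46,-.15,.04,.006,.02),bench_tall=(.34,.48,-.25,.06,.03,.066)).items():
  m=(P[:,0]>x0)&(P[:,0]<x1)&(P[:,1]>y0)&(P[:,1]<y1)&(P[:,2]>z0)&(P[:,2]<z1);Q=P[m]
  if len(Q): print(nm,len(Q),Q.min(0),Q.max(0),cv2.minAreaRect(Q[:,:2].astype(np.float32)))
m=(P[:,0]>t[0]+.02)&(P[:,0]<t[0]+.12)&(abs(P[:,1]-t[1])<.04)&(P[:,2]>.08)&(P[:,2]<.13);Q=P[m]
save('c7.png',np.hstack([cv2.resize(b['frame'][150:270,220:340],(400,400),interpolation=2),cv2.resize(a['frame'][150:290,240:380],(400,400),interpolation=2)]))
E
```

```text
time: 13.3
eef_pos: [0.4427, -0.3568, 0.1024]
tool_rot: [-0.001, 1.0, -0.001, -0.001]
ft_force: [0.2, -0.7, -1.2]
opening: 0.27
finger_force: 29.8
time: 14.13
eef_pos: [0.442, -0.0362, 0.1028]
tool_rot: [-0.001, 1.0, 0.004, -0.001]
ft_force: [0.1, 0.6, -0.8]
opening: 0.271
finger_force: 29.8
[ 0.4429 -0.0402  0.1031] [ 0.0001  1.      0.0028 -0.0005]
wedge 278 [ 0.4265 -0.0683  0.0928] [ 0.5083 -0.0131  0.13  ] ((0.46451473236083984, -0.047945261001586914), (0.05446638539433479, 0.08037333935499191), 77.5999755859375)
marker 284 [ 0.3607 -0.15    0.006 ] [0.4512 0.0277 0.02  ] ((0.41044196486473083, -0.05620478093624115), (0.07773253321647644, 0.17934764921665192), 8.582736015319824)
bench_tall 227 [ 0.3759 -0.228   0.0301] [0.4072 0.0305 0.0655] ((0.3887738287448883, -0.09880644083023071), (0.031239904463291168, 0.2586957812309265), 1.3220678567886353)
```

View pics/c7.png

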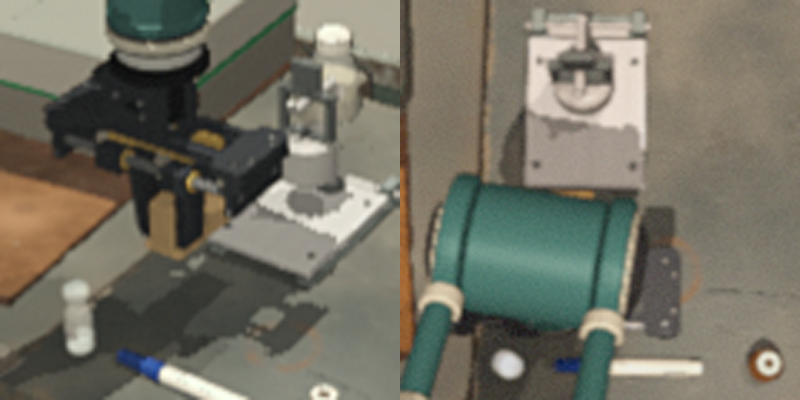

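The wedge is held level in front of the stand, thin end toward the plate edge; the marker, vial and bottle are clear. Setting it down.

```bash
python3 -m pendant '[{"grip":0,"x":-0.8,"y":0,"z":2.5,"wx":0,"wy":0,"wz":0},{"grip":0,"x":0,"y":0,"z":2,"wx":0,"wy":0,"wz":0},{"grip":0,"x":0,"y":0,"z":2,"wx":0,"wy":0,"wz":0},{"grip":0,"x":0,"y":0,"z":1.5,"wx":0,"wy":0,"wz":0},{"grip":0,"x":0,"y":0,"z":0.6,"wx":0,"wy":0,"wz":0},{"grip":0,"x":0,"y":0,"z":0,"wx":0,"wy":0,"wz":0},{"grip":0,"x":0,"y":0,"z":0,"wx":0,"wy":0,"wz":0},{"grip":0,"x":0,"y":0,"z":0,"wx":0,"wy":0,"wz":0}]'
```

```text
time: 14.9
eef_pos: [0.4365, -0.0423, 0.0186]
tool_rot: [0.0, 1.0, -0.0, 0.001]
ft_force: [-0.5, -0.9, -0.4]
opening: 0.271
finger_force: 29.8
```

```bash
python3 -m pendant '[{"grip":0,"x":0,"y":0,"z":0.5,"wx":0,"wy":0,"wz":0},{"grip":0,"x":0,"y":0,"z":0,"wx":0,"wy":0,"wz":0},{"grip":0,"x":0,"y":0,"z":0,"wx":0,"wy":0,"wz":0},{"grip":0,"x":0,"y":0,"z":0,"wx":0,"wy":0,"wz":0}]'; python3 -m pendant '[{"grip":0,"x":0,"y":0,"z":0.2,"wx":0,"wy":0,"wz":0},{"grip":0,"x":0,"y":0,"z":0,"wx":0,"wy":0,"wz":0},{"grip":0,"x":0,"y":0,"z":0,"wx":0,"wy":0,"wz":0},{"grip":0,"x":0,"y":0,"z":0,"wx":0,"wy":0,"wz":0}]'
```

```text
time: 15.23
eef_pos: [0.4357, -0.0415, 0.013]
tool_rot: [0.0, 1.0, 0.0, 0.0]
ft_force: [0.2, -1.0, -1.2]
opening: 0.268
finger_force: 29.8
time: 15.57
eef_pos: [0.4354, -0.0414, 0.0107]
tool_rot: [-0.0, 1.0, 0.0, -0.0]
ft_force: [-0.0, -0.1, -1.0]
opening: 0.273
finger_force: 29.8
```

```bash
python3 -m pendant '[{"grip":0,"x":0,"y":0,"z":0.1,"wx":0,"wy":0,"wz":0},{"grip":0,"x":0,"y":0,"z":0,"wx":0,"wy":0,"wz":0},{"grip":0,"x":0,"y":0,"z":0,"wx":0,"wy":0,"wz":0}]'; python3 -m pendant '[{"grip":0,"x":0.5,"y":0,"z":0,"wx":0,"wy":0,"wz":0},{"grip":0,"x":1,"y":0,"z":0,"wx":0,"wy":0,"wz":0},{"grip":0,"x":1,"y":0,"z":0,"wx":0,"wy":0,"wz":0},{"grip":0,"x":1,"y":0,"z":0,"wx":0,"wy":0,"wz":0},{"grip":0,"x":0.5,"y":0,"z":0,"wx":0,"wy":0,"wz":0},{"grip":0,"x":0.3,"y":0,"z":0,"wx":0,"wy":0,"wz":0},{"grip":0,"x":0,"y":0,"z":0,"wx":0,"wy":0,"wz":0},{"grip":0,"x":0,"y":0,"z":0,"wx":0,"wy":0,"wz":0},{"grip":0,"x":0,"y":0,"z":0,"wx":0,"wy":0,"wz":0}]'
```

```text
time: 15.82
eef_pos: [0.4357, -0.0415, 0.0103]
tool_rot: [-0.0, 1.0, 0.0, -0.0]
ft_force: [-1.3, -0.1, 5.1]
opening: 0.27
finger_force: 29.8
time: 16.57
eef_pos: [0.4789, -0.0416, 0.0102]
tool_rot: [0.0, 1.0, 0.0, 0.0]
ft_force: [-1.0, 0.4, 5.5]
opening: 0.27
finger_force: 29.9
```

```bash
for i in 1; do python3 -m pendant '[{"grip":0,"x":0.4,"y":0,"z":0,"wx":0,"wy":0,"wz":0},{"grip":0,"x":0,"y":0,"z":0,"wx":0,"wy":0,"wz":0},{"grip":0,"x":0,"y":0,"z":0,"wx":0,"wy":0,"wz":0}]'; python3 -m pendant '[{"grip":0,"x":0.3,"y":0,"z":0,"wx":0,"wy":0,"wz":0},{"grip":0,"x":0,"y":0,"z":0,"wx":0,"wy":0,"wz":0},{"grip":0,"x":0,"y":0,"z":0,"wx":0,"wy":0,"wz":0}]'; python3 -m pendant '[{"grip":0,"x":0.2,"y":0,"z":0,"wx":0,"wy":0,"wz":0},{"grip":0,"x":0,"y":0,"z":0,"wx":0,"wy":0,"wz":0},{"grip":0,"x":0,"y":0,"z":0,"wx":0,"wy":0,"wz":0}]';python3 -m pendant '[{"grip":0,"x":0.2,"y":0,"z":0,"wx":0,"wy":0,"wz":0},{"grip":0,"x":0,"y":0,"z":0,"wx":0,"wy":0,"wz":0},{"grip":0,"x":0,"y":0,"z":0,"wx":0,"wy":0,"wz":0}]'; done | grep -E 'eef|ft'
```

```text
eef_pos: [0.4827, -0.0416, 0.0102]
ft_force: [-2.3, -0.1, 6.6]
eef_pos: [0.4853, -0.0416, 0.0102]
ft_force: [-3.3, -0.1, 8.0]
eef_pos: [0.4869, -0.0415, 0.0102]
ft_force: [-4.3, -0.0, 8.7]
eef_pos: [0.4889, -0.0415, 0.0102]
ft_force: [-4.5, -0.5, 9.2]
```

```bash
cp /tmp/side.npz /tmp/side0.npz; cp /tmp/top.npz /tmp/top0.npz
cat > lift.py <<'E'
from h import *
from scipy.stats import theilslopes
for n in('side','top'):
    c=shot(n);W=cloud(c);B=cloud(dict(np.load(f'/tmp/{n}0.npz')))
    m=(B[...,0]>.562)&(B[...,0]<.70)&(B[...,1]>-.092)&(B[...,1]<.006)&(abs(B[...,2]-.022)<.006)&(abs(W[...,2]-.026)<.012)
    m&=~((abs(B[...,0]-.64)<.05)&(abs(B[...,1]+.043)<.035))
    d=(W-B)[...,2][m];x=.711-B[...,0][m]
    k=(d@x)/(x@x); s=theilslopes(d[:1500],x[:1500]); f=(x>.11)
    print(n,m.sum(),'lift at edge mm: prop %.2f theil %.2f+%.2f; front median %.2f'%(k*156,s[0]*156,s[1]*1000,np.median(d[f])*1000))
o=env.observe();print(o['time'],o['eef_pos'].round(4),o['ft_force'].round(1))
E
python3 lift.py
```

```text
side 115 lift at edge mm: prop 0.11 theil -1.36+0.62; front median -0.64
top 444 lift at edge mm: prop -0.56 theil -2.48+0.88; front median -1.15
17.6667 [ 0.4889 -0.0416  0.0102] [-3.   0.2  8.4]
```

```bash
cat > lift.py <<'E'
from h import *
import sys
N=8; out=[]
def avg(n):
    cs=[viewer.camera(n) for _ in range(N)]
    c=cs[0]; z=np.stack([k['z_map'] for k in cs]); c['z_map']=np.where((z>0).all(0),z.mean(0),0).astype(np.float32); return c
B={n:cloud(dict(np.load(f'/tmp/{n}0.npz'))) for n in('side','top')}
for n in B:
    c=avg(n);W=cloud(c); b=B[n]
    np.savez(f'/tmp/{n}_{sys.argv[1]}.npz',**c)
    ref=W if sys.argv[1]=='r' else cloud(dict(np.load(f'/tmp/{n}_r.npz')))
    m=(b[...,0]>.562)&(b[...,0]<.70)&(b[...,1]>-.092)&(b[...,1]<.006)&(abs(ref[...,2]-.022)<.006)&(abs(W[...,2]-.026)<.012)&~((abs(b[...,0]-.64)<.05)&(abs(b[...,1]+.043)<.035))
    P=W[m]; A=np.c_[P[:,:2]-[.711,-.042],np.ones(len(P))]; k=np.linalg.lstsq(A,P[:,2],rcond=None)[0]
    x=.711-P[:,0]
    for nm,r in(('vs0',b),('vsr',ref)):
        d=(W-r)[...,2][m]; print(n,nm,m.sum(),'edge lift mm %.2f'%((d@x)/(x@x)*156),end=' ')
    print('slope*156 mm %.2f'%(-k[0]*156))
o=env.observe();print(o['time'],o['eef_pos'].round(4),o['ft_force'].round(1))
E
python3 lift.py r
python3 -m pendant '[{"grip":0,"x":0.2,"y":0,"z":0,"wx":0,"wy":0,"wz":0},{"grip":0,"x":0.2,"y":0,"z":0,"wx":0,"wy":0,"wz":0},{"grip":0,"x":0.2,"y":0,"z":0,"wx":0,"wy":0,"wz":0},{"grip":0,"x":0,"y":0,"z":0,"wx":0,"wy":0,"wz":0},{"grip":0,"x":0,"y":0,"z":0,"wx":0,"wy":0,"wz":0}]'; python3 lift.py a
```

```text
side vs0 114 edge lift mm 0.34 side vsr 114 edge lift mm 0.00 slope*156 mm -0.27
top vs0 449 edge lift mm -0.17 top vsr 449 edge lift mm 0.00 slope*156 mm 0.07
18.4667 [ 0.489  -0.0415  0.0102] [-5.1  1.2  8.7]
time: 18.88
eef_pos: [0.4922, -0.0415, 0.0102]
tool_rot: [-0.0, 1.0, 0.0, -0.004]
ft_force: [-13.2, -1.3, 18.8]
opening: 0.271
finger_force: 30.0
side vs0 103 edge lift mm 0.25 side vsr 103 edge lift mm 0.01 slope*156 mm -0.18
top vs0 401 edge lift mm 0.03 top vsr 401 edge lift mm 0.06 slope*156 mm 0.18
19.6833 [ 0.4922 -0.0415  0.0102] [-12.6  -0.8  18.8]
```

```bash
python3 -m pendant '[{"grip":0,"x":0.2,"y":0,"z":0,"wx":0,"wy":0,"wz":0},{"grip":0,"x":0.2,"y":0,"z":0,"wx":0,"wy":0,"wz":0},{"grip":0,"x":0.2,"y":0,"z":0,"wx":0,"wy":0,"wz":0},{"grip":0,"x":0,"y":0,"z":0,"wx":0,"wy":0,"wz":0},{"grip":0,"x":0,"y":0,"z":0,"wx":0,"wy":0,"wz":0}]'; python3 lift.py b
```

```text
time: 20.1
eef_pos: [0.4946, -0.0414, 0.0098]
tool_rot: [-0.0, 1.0, 0.0, -0.007]
ft_force: [-21.9, -1.9, 26.9]
opening: 0.27
finger_force: 30.0
side vs0 102 edge lift mm 0.93 side vsr 102 edge lift mm 0.78 slope*156 mm 0.23
top vs0 375 edge lift mm 0.54 top vsr 375 edge lift mm 0.56 slope*156 mm 0.39
20.9 [ 0.4946 -0.0414  0.0098] [-20.4  -1.8  27.7]
```

```bash
python3 -m pendant '[{"grip":0,"x":0,"y":0,"z":-0.1,"wx":0,"wy":0,"wz":0},{"grip":0,"x":0,"y":0,"z":-0.1,"wx":0,"wy":0,"wz":0},{"grip":0,"x":0,"y":0,"z":0,"wx":0,"wy":0,"wz":0},{"grip":0,"x":0,"y":0,"z":0,"wx":0,"wy":0,"wz":0}]'; python3 lift.py c
```

```text
time: 21.23
eef_pos: [0.4966, -0.0412, 0.0099]
tool_rot: [-0.0, 1.0, 0.0, -0.005]
ft_force: [-8.1, -1.5, 2.8]
opening: 0.272
finger_force: 30.0
side vs0 97 edge lift mm 1.41 side vsr 97 edge lift mm 1.10 slope*156 mm 0.41
top vs0 367 edge lift mm 1.23 top vsr 367 edge lift mm 1.20 slope*156 mm 0.72
22.0333 [ 0.4966 -0.0411  0.0099] [-7.9 -0.6  2.6]
```

Relieving the down-push cut the force. Continuing.

```bash
python3 -m pendant '[{"grip":0,"x":0.2,"y":0,"z":0,"wx":0,"wy":0,"wz":0},{"grip":0,"x":0.2,"y":0,"z":0,"wx":0,"wy":0,"wz":0},{"grip":0,"x":0.1,"y":0,"z":-0.05,"wx":0,"wy":0,"wz":0},{"grip":0,"x":0,"y":0,"z":0,"wx":0,"wy":0,"wz":0},{"grip":0,"x":0,"y":0,"z":0,"wx":0,"wy":0,"wz":0}]'; python3 lift.py d
```

```text
time: 22.45
eef_pos: [0.5017, -0.041, 0.0099]
tool_rot: [-0.0, 1.0, 0.0, -0.005]
ft_force: [-7.0, 0.1, -1.2]
opening: 0.267
finger_force: 30.0
side vs0 95 edge lift mm 2.90 side vsr 95 edge lift mm 2.66 slope*156 mm 1.84
top vs0 341 edge lift mm 2.63 top vsr 341 edge lift mm 2.60 slope*156 mm 2.18
23.25 [ 0.5017 -0.041   0.0099] [-6.4  0.6 -0.6]
```

```bash
python3 -m pendant '[{"grip":0,"x":0.2,"y":0,"z":0,"wx":0,"wy":0,"wz":0},{"grip":0,"x":0.2,"y":0,"z":0,"wx":0,"wy":0,"wz":0},{"grip":0,"x":0.05,"y":0,"z":0,"wx":0,"wy":0,"wz":0},{"grip":0,"x":0,"y":0,"z":0,"wx":0,"wy":0,"wz":0},{"grip":0,"x":0,"y":0,"z":0,"wx":0,"wy":0,"wz":0},{"grip":0,"x":0,"y":0,"z":0,"wx":0,"wy":0,"wz":0}]'; python3 lift.py e
python3 - <<'E'
from h import *
a=shot('top');b=shot('side')
save('c8.png',np.hstack([cv2.resize(b['frame'][150:270,220:340],(400,400),interpolation=2),cv2.resize(a['frame'][150:290,240:380],(400,400),interpolation=2)]))
E
```

```text
time: 23.75
eef_pos: [0.506, -0.041, 0.0099]
tool_rot: [-0.0, 1.0, 0.0, -0.005]
ft_force: [-7.2, 0.4, 0.5]
opening: 0.27
finger_force: 30.0
side vs0 86 edge lift mm 4.54 side vsr 86 edge lift mm 4.19 slope*156 mm 3.37
top vs0 317 edge lift mm 4.12 top vsr 317 edge lift mm 4.30 slope*156 mm 3.61
24.55 [ 0.5059 -0.041   0.0099] [-7.   0.3  1.3]
```

View pics/c8.png

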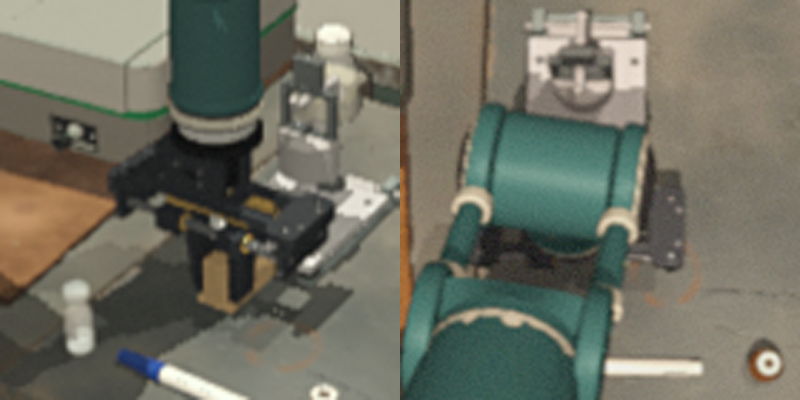

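The wedge is under the middle of the edge, the weight hangs on the hook at about (310,110), and the lift reads about 4 mm. Force is steady and the bystanders are untouched. Handing in.

```bash
python3 -c "
from bench import order
print(order.job_done())"
```

```text
the job is handed in; nothing more can be done
None
```

The job is handed in: the steel weight hangs on the hook, and the wedge, still gripped, holds the plate's front edge about 4 mm off its rest pads (camera estimate 4.1–4.5 mm), at about 25 s of the 59 s allowed; the hand-in reported no verdict.

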